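# Change over parts cases on the electronics bench

### The arm

A 6-joint arm with a two-finger parallel gripper is mounted at the origin on the work surface. World frame = base frame: x ahead of the robot, y to its left, z up, the work surface at z = 0. Lengths are in mm, angles in degrees, forces in N, time in s.
With the tool pointing down it reaches from about 300 to 850 mm from the base axis. Payload 4.2 kg.
Tool frame: the origin (TCP) lies midway between the tips of the shut fingers; the grasp point (between the pads) lies 19 mm behind it (env.tcp_to_grasp is the distance from the TCP to the grasp point, in mm); z points along the fingers, x is the direction in which the jaws open and shut, and the axes are right-handed (so a half turn about z gives the same grasp; the last joint's range is limited). The gripper opens to 91 mm and grips with 3 to 60 N. Pads are 32 mm wide; open, the fingers measure 118 mm over their backs; the gripper's body (76 mm by 178 mm) begins 60 mm behind the grasp point.
Start: joints at [69.557, 18.312, 89.639, -0, 72.044, -1.146], TCP at [190.022, 542.711, 213.976] pointing down, gripper open.
Joint ranges: [-177.97, 177.97], [-48.28, 115.42], [12.27, 149.76], [-77.06, 257.06], [2.81, 150.46], [-146.56, 146.56]. Speed limits (degrees/s): [147.25, 147.25, 180, 180, 180, 180].

### API

Orientations are given as [roll, pitch, yaw] about the fixed x, y, z axes, in that order (R = Rz(yaw) Ry(pitch) Rx(roll)).
In Python, from workcell import env gives the robot as it stands.
- The arm moves only by the tool drive_tool, never from a script. Its argument "motion" is a list of rows, each a list of 2 entries, a list of its own where there are three numbers: the shift along the world's x, y, z in m, then the turn, a rotation vector about the world's x, y, z in rad. In form: [[[dx, dy, dz], [wx, wy, wz]], ...]. A call has exactly 10 rows; each row shifts and turns the commanded pose from where the row before left it; what a row does not reach is not made up. A row lasts 1/12 s, in which the tool goes at most 41.7 mm and 7.16 degrees, less where a joint would pass 70% of its speed; a pose out of reach is approached as far as the arm can. A call is refused whole if a number of a shift passes 0.0417 or a number of a turn 0.125, either way. A call with a gripper value outside its range is refused whole. "claw" is the opening, from 0 (shut) to 1 (fully open), set as the call begins (left out, the last holds). The fingers move at their own pace and stop on an object; "force" is the grip in N (left out, the last holds). Time passes only in rows, so rows that do not move let the fingers close, or fill a call up. It gives the time, the measured TCP pose, the force and the opening at its end, in the units of the state.
- env.state(): the state, without advancing time (a new reading comes with each control period).
- env.grab_frame(name): name is "side" or "top"; returns the picture (384x512x3 uint8, red, green, blue); there is no depth.
- env.camera_params(name): a dict with "fov_y" (degrees; the focal length in pixels is half the picture's height over the tangent of half this angle, whatever the lens; pixels are square), "cx", "cy" (the principal point, pixels), "pose" (4x4, takes a point from camera to world coordinates). Camera axes: x right, y down, z forward; pixel columns grow to the right and rows downward; lengths in mm; the calibration is good to about 2 mm. A picture is of the moment at which its call begins. camera_params takes no time and is no camera call.
- env.job_done(): hands the job in, once; it reports no verdict.
The state is a dict: "time_s": time; "qpos": joint angles; "qvel": joint speeds; "effort": joint torques, N m; "ee_pos": TCP position; "ee_rot": TCP orientation; "force": force on the tool from outside, world axes, zero at the start; "torque": the same for the moment, N m; "gripper_width": finger opening in mm.
Only numpy, scipy, OpenCV 4.12 (cv2) and the standard library are available. Lean on these libraries where they do the work, as an engineer would, in place of code of your own. Each camera call takes 0.05 s, during which the arm holds its last target.

### The job

I am done with the small parts case and need the wide one: tip the small case's open lid shut, and flip the wide case's lid up and over so that it rests open by itself. Only push with the fingertips, in whichever order suits you: do not pick up or shove the cases, and leave the screwdriver, spool, cup and meter where they are.

Things in the scene. Friction and masses are not known exactly. Their poses are not given: they have to be found in the camera images.
- wide_case: The wide case: loose grey plastic parts box, 100 mm deep (its x), 150 mm wide (its y), 55 mm high, open-topped with two dividers, walls 4 mm, about 1.4 kg. Origin: centre of its underside. Its x points from its front wall (robot side, where the lid's lip is) to its hinge side; z up.
- wide_lid (a joint): Angle of the wide case's black lid (6 mm thick plate of 100 x 150 mm, about 0.12 kg): 0 = shut, pi/2 = upright, 2.0 = stop, leaning back open. It swings almost freely (light damping, about 0.015 N m s/rad, so it drops slowly): it falls shut from below about 1.4 rad and falls open to its stop from above about 1.55 rad. Starts shut.
- wide_lip (a point): Middle of the free edge of the wide lid's thumb lip: a strip 80 mm wide, 30 long, 4 thick, at the middle of the lid's edge opposite the hinge, slanting 45 degrees up and outward. Lid shut: this point is 21 mm in front (-x) of the case's front wall, 80 mm above the table, the lip's root at 58 mm, nothing below the lip.
- wide_hinge (a point): Middle of the hinge line of the wide case, at the far top edge of the case, 55.5 mm above the table; the line runs along the case's y. Fixed to the case.
- small_case: The small case: same make, 80 mm deep (x), 110 mm wide (y), 45 mm high, about 1.0 kg. Origin: centre of its underside; axes as for the wide case. The two cases stand side by side, either one on the left.
- small_lid (a joint): Angle of the small case's black lid (6 mm thick plate of 80 x 110 mm, about 0.07 kg), same kind of hinge and values as wide_lid. Starts open, leaning back at or falling to its stop at 2.0 rad; pushed forward past upright (below about 1.4 rad) it drops shut by itself.
- small_lip (a point): Middle of the free edge of the small lid's thumb lip: a strip 60 mm wide, 30 long, 4 thick, at the middle of the lid's edge opposite the hinge, slanting 45 degrees up and outward. Lid shut: this point is 21 mm in front (-x) of the case's front wall, 70 mm above the table, the lip's root at 48 mm, nothing below the lip. Lid open: 64 mm behind (+x) the hinge, 127 mm up.
- small_hinge (a point): Middle of the hinge line of the small case, at the far top edge of the case, 45.5 mm above the table; the line runs along the case's y. Fixed to the case.
- driver: Screwdriver, 170 mm long, orange handle, lying between the cases roughly along x, handle toward the robot. Bystander.
- spool: Steel-coloured solder spool, 54 mm diameter, 50 mm high, standing beyond the cases near the middle. Origin: centre of its underside. Bystander.
- cup: Pink cup, 72 mm across, 100 mm high, standing at the robot's right, outside the cases. Origin: centre of its underside. Bystander.
- meter: Black multimeter, 130 x 70 x 32 mm (x, y, z), lying at the robot's left, outside the cases. Origin: centre of its underside. Bystander.
Things that resemble listed ones, but are neither listed nor needed, are in the scene too. What is shaped like the small_case but yellow is not meant.

How it is judged:
By the outcome, as a careful person would: the job done as asked, in the order asked, and still so for the second after the job is handed in, with the robot touching nothing.
It also fails if it takes over 64 s, if anything falls off the work surface, if the arm or the gripper's body presses on something with over 40 N, if the wrist force passes 120 N, or if a joint passes its speed limit or range.

## Working session

There is one attempt and no reset: what is moved stays moved. The work goes in short steps, Python scripts to look and compute and a tool call to move; the robot and the scene stay as the last step left them, time stands still between calls to the robot, and variables do not carry over. Pictures are saved under pics/ and viewed, and the job is handed in when it is done.

Besides the shell and the picture viewer there is one more tool, called after "Request:" as name(argument=value, ...), one argument or row to a line, values as JSON. drive_tool: Moves the arm, as the interface text tells. Its arguments: {"type":"object","properties":{"motion":{"type":"array","items":{"type":"array"}},"claw":{"type":"number"},"force":{"type":"number"}},"required":["motion"]}

```bash
ls; mkdir -p pics
python3 - <<'E'
from workcell import env
import cv2
print(env.state())
for n in("side","top"):
    p=env.camera_params(n);print(n,p)
    cv2.imwrite(f"pics/{n}0.png",env.grab_frame(n)[:,:,::-1])
E
```

```text
pics
{'time_s': 0.0, 'qpos': array([ 6.95584113e+01,  1.83517787e+01,  8.97061735e+01, -1.93481378e-03,
        7.20452204e+01, -1.14535628e+00]), 'qvel': array([ 0.08727512,  0.00105341, -0.06128114, -0.00338982, -0.04625308,
        0.08076176]), 'effort': array([-4.76628029e-04, -4.12468493e+01, -2.31972635e+01,  7.26520875e-02,
        4.56965121e-02, -1.39092663e-04]), 'ee_pos': array([189.83520641, 542.21622669, 213.12049384]), 'ee_rot': array([-1.79999777e+02,  1.03188856e-01,  7.07043659e+01]), 'force': array([-0.74695335,  0.06532748, -0.76377105]), 'torque': array([ 0.02246995,  0.04531655, -0.07841159]), 'gripper_width': 91.27881137372167}
side {'fov_y': 54.13465762069543, 'cx': 255.64720402413874, 'cy': 187.66602898737978, 'pose': array([[-9.61576954e-01, -1.57303296e-01,  2.25000966e-01,
         3.46815357e+02],
       [-2.73761190e-01,  6.10922527e-01, -7.42851584e-01,
         7.27762387e+02],
       [-2.06051560e-02, -7.75905496e-01, -6.30512560e-01,
         7.08242823e+02],
       [ 0.00000000e+00,  0.00000000e+00,  0.00000000e+00,
         1.00000000e+00]])}
top {'fov_y': 54.26209864050337, 'cx': 251.73458129484138, 'cy': 190.74713836015457, 'pose': array([[ 2.51772350e-02, -9.97325172e-01,  6.86192935e-02,
         4.99598711e+02],
       [-9.99613011e-01, -2.43038540e-02,  1.35333119e-02,
        -1.20242084e+01],
       [-1.18293993e-02, -6.89334699e-02, -9.97551123e-01,
         1.24414572e+03],
       [ 0.00000000e+00,  0.00000000e+00,  0.00000000e+00,
         1.00000000e+00]])}
```

View pics/side0.png

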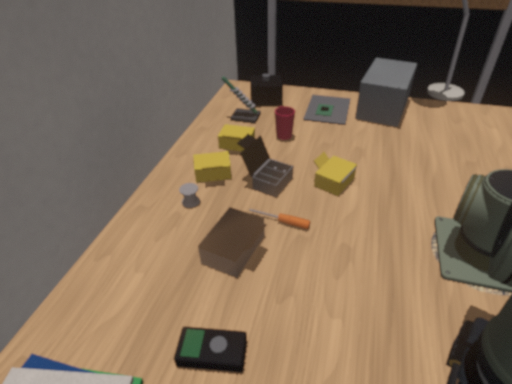

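View pics/top0.png

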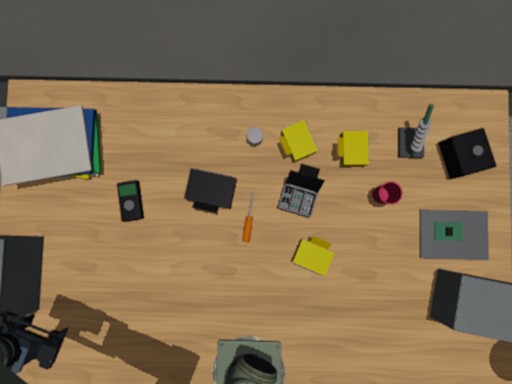

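The top view shows the wide case with its black shut lid at about (210,189) and its lip at (206,209). The small grey open case is at (298,195), with its lid leaning back at (308,177). Three yellow decoys are at (300,140), (354,148) and (314,256), all shut; only the grey case fits. I'll confirm with enlarged crops.

Run:
```python
import cv2,numpy as np
t=cv2.imread("pics/top0.png");s=cv2.imread("pics/side0.png")
cv2.imwrite("pics/tc.png",cv2.resize(t[110:280,170:340],(795,600)[:1]*1+(600,) if 0 else (595,595),interpolation=cv2.INTER_CUBIC))
cv2.imwrite("pics/sc.png",cv2.resize(s[120:290,170:370],(800,680)if 0 else (700,595),interpolation=cv2.INTER_CUBIC))
```

```text
(no output)
```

View pics/tc.png

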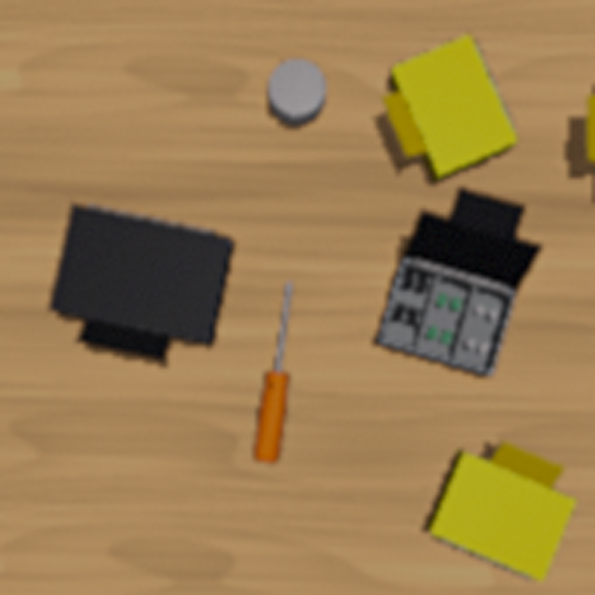

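View pics/sc.png

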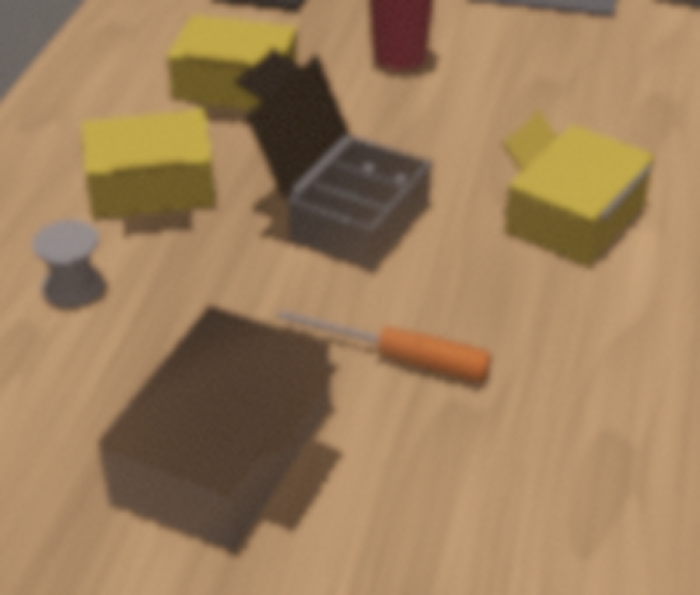

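```bash
cat > h.py <<'E'
import numpy as np,cv2
from workcell import env
def ray(n,u,v):
    p=env.camera_params(n);f=192/np.tan(np.radians(p['fov_y']/2));T=p['pose']
    d=T[:3,:3]@np.array([(u-p['cx'])/f,(v-p['cy'])/f,1]);return T[:3,3],d
def on(n,u,v,z):
    o,d=ray(n,u,v);return o+d*(z-o[2])/d[2]
def proj(n,P):
    p=env.camera_params(n);f=192/np.tan(np.radians(p['fov_y']/2));T=np.linalg.inv(p['pose'])
    q=T[:3,:3]@np.asarray(P,float)+T[:3,3];return np.array([f*q[0]/q[2]+p['cx'],f*q[1]/q[2]+p['cy']])
def tri(ut,us):
    (a,d),(b,e)=ray('top',*ut),ray('side',*us)
    A=np.c_[d,-e];x=np.linalg.lstsq(A,b-a,rcond=None)[0]
    p,q=a+d*x[0],b+e*x[1];return (p+q)/2,np.linalg.norm(p-q)
E
python3 - <<'E'
from h import *
np.set_printoptions(precision=1,suppress=True)
tc=lambda u,v:(170+(u+.5)/3.5-.5,110+(v+.5)/3.5-.5)
sc=lambda u,v:(170+(u+.5)/3.5-.5,120+(v+.5)/3.5-.5)
def box(cs,z):
    P=np.array([on('top',*tc(*c),z) for c in cs])[:,:2]  # hingeL,hingeR,frontR,frontL
    h=(P[0]+P[1])/2;f=(P[3]+P[2])/2;x=h-f;w=P[0]-P[1]
    w2=P[3]-P[2]
    print(P.tolist(),'depth',np.linalg.norm(x),'width',np.linalg.norm(w),np.linalg.norm(w2),'yaw',np.degrees(np.arctan2(x[1],x[0])),np.degrees(np.arctan2(-w[0],w[1])),np.degrees(np.arctan2(-w2[0],w2[1])),'hinge',h,'front',f,'c',P.mean(0))
box([(75,205),(233,238),(213,346),(52,310)],61)
box([(405,258),(516,290),(490,376),(376,344)],45)
# side view
for c,z in[((210,308),61),((102,440),61),((232,492),61)]: print('wide side',on('side',*sc(*c),z))
for c in[((352,137)),((430,162)),((372,217)),((291,195))]: print('small side',on('side',*sc(*c),45))
print('spool',on('top',*tc(297,87),50),on('side',*sc(66,242),50))
for c in [(288,283),(276,372),(266,460)]: print('drv',on('top',*tc(*c),8))
print('meter',on('top',130,200,32),'cup',on('top',390,192,100))
# small lid lip tip corners
print('lip',tri(tc(460,189),sc(272,50)),tri(tc(524,208),sc(322,57)))
for c in[(390,70),(468,38),(517,143),(436,181)]: print('yel',on('top',*tc(*c),51))
for c in[(384,95),(400,168)]: print('yellip',on('top',*tc(*c),60))
E
```

```text
[[648.1860468051418, 198.9871389589648], [621.4706057503457, 54.335939927080254], [523.1875853569809, 69.63727131982495], [552.093052054525, 216.36142956954723]] depth 98.55167621171874 width 147.09753285529354 149.54432325933465 yaw -9.542498612099786 -10.463970925444439 -11.144864795834527 hinge [634.8 126.7] front [537.6 143. ] c [586.2 134.8]
[[608.4782489035885, -103.03102680177912], [581.558284901465, -204.95982252059298], [502.51703323443115, -182.37510509664156], [529.0418761749335, -78.0859464764008]] depth 82.72581082738505 width 105.42373479707173 107.60946008012517 yaw -16.69476981714449 -14.794332766491387 -14.270008010335443 hinge [ 595. -154.] front [ 515.8 -130.2] c [ 555.4 -142.1]
wide side [620.2  60.2  61. ]
wide side [647.1 201.   61. ]
wide side [550.4 220.7  61. ]
small side [ 578.6 -200.9   45. ]
small side [ 504.6 -180.9   45. ]
small side [534.9 -94.3  45. ]
small side [ 607.2 -106.3   45. ]
spool [763.9  -0.2  50. ] [761.5   3.6  50. ]
drv [585.5   4.1   8. ]
drv [501.3  13.3   8. ]
drv [418.9  20.5   8. ]
meter [543.2 399.2  32. ] cup [ 584.7 -417.8  100. ]
lip (array([ 644. , -141.9,  160. ]), np.float64(26.077994403476442)) (array([ 627. , -202.7,  120.9]), np.float64(41.149886945642805))
yel [781.5 -85.5  51. ]
yel [ 813.  -156.7   51. ]
yel [ 716.2 -203.1   51. ]
yel [ 679.4 -129.6   51. ]
yellip [756.1 -79.9  60. ]
yellip [689.2 -95.8  60. ]
```

Both views agree to within a few mm:
- **Wide case:** hinge about (635,127), yaw about −10.3°.
- **Small case:** hinge about (594,−154), yaw about −15.2°.

The small case at crop pixel (445,300) is grey with its lid open, and the yellow ones are closed decoys. I'll do the wide lid first: shut the fingers and tilt the tool so it points forward and down.

Request:
drive_tool(
  motion=[
    [[0.012, -0.019, 0], [0, 0, 0.0157]],
    [[0.012, -0.019, 0], [0, 0, 0.0157]],
    [[0.012, -0.019, 0], [0, 0, 0.0157]],
    [[0.012, -0.019, 0], [0, 0, 0.0157]],
    [[0.012, -0.019, 0], [0, 0, 0.0157]],
    [[0.012, -0.019, 0], [0, 0, 0.0157]],
    [[0.012, -0.019, 0], [0, 0, 0.0157]],
    [[0.012, -0.019, 0], [0, 0, 0.0157]],
    [[0.012, -0.019, 0], [0, 0, 0.0157]],
    [[0.012, -0.019, 0], [0, 0, 0.0157]],
  ],
  claw=0,
)

```text
time_s: 0.93
ee_pos: [310.2, 351.5, 213.7]
ee_rot: [-180.0, 0.0, 79.8]
force: [1.4, 0.6, 0.0]
gripper_width: 27.5
```

Request:
drive_tool(
  motion=[
    [[0.012, -0.019, 0], [-0.0172, -0.0945, 0]],
    [[0.012, -0.019, 0], [-0.0172, -0.0945, 0]],
    [[0.012, -0.019, 0], [-0.0172, -0.0945, 0]],
    [[0.012, -0.019, 0], [-0.0172, -0.0945, 0]],
    [[0.012, -0.019, 0], [-0.0172, -0.0945, 0]],
    [[0.012, -0.019, 0], [-0.0172, -0.0945, 0]],
    [[0.012, -0.019, 0], [-0.0172, -0.0945, 0]],
    [[0.012, -0.019, 0], [-0.0172, -0.0945, 0]],
    [[0.012, -0.019, 0], [-0.0172, -0.0945, 0]],
    [[0.012, -0.019, 0], [-0.0172, -0.0945, 0]],
  ],
)

```text
time_s: 1.77
ee_pos: [422.2, 165.4, 222.0]
ee_rot: [126.4, 0.3, 79.0]
force: [22.7, 7.0, 19.7]
gripper_width: 0.0
```

Request:
drive_tool(
  motion=[
    [[0, 0, 0], [0, 0, 0]],
    [[0, 0, 0], [0, 0, 0]],
    [[0, 0, -0.02], [0, 0, 0]],
    [[0, 0, -0.02], [0, 0, 0]],
    [[0, 0, -0.02], [0, 0, 0]],
    [[0, 0, -0.02], [0, 0, 0]],
    [[0, 0, -0.02], [0, 0, 0]],
    [[0, 0, -0.02], [0, 0, 0]],
    [[0, 0, -0.02], [0, 0, 0]],
    [[0, 0, -0.02], [0, 0, 0]],
  ],
)

```text
time_s: 2.6
ee_pos: [387.3, 200.9, 129.1]
ee_rot: [130.8, 2.6, 76.5]
force: [-1.4, 0.3, 0.0]
gripper_width: 0.1
```

Run:
```python
from h import *
np.set_printoptions(precision=1,suppress=True)
s=env.state();print(s['ee_pos'],s['ee_rot'],s['qpos'],s['force'])
for n in("side","top"):
    cv2.imwrite(f"pics/{n}1.png",env.grab_frame(n)[:,:,::-1])
t=cv2.imread("pics/top1.png");s=cv2.imread("pics/side1.png")
cv2.imwrite("pics/c1.png",np.hstack([cv2.resize(t[130:330,150:350],(400,400)),cv2.resize(s[120:320,170:370],(400,400))]))
```

```text
[387.3 200.9 129.1] [130.8   2.6  76.5] [ 60.   11.3 138.3 -77.1  48.9  46.1] [-1.4  0.3  0. ]
```

View pics/c1.png

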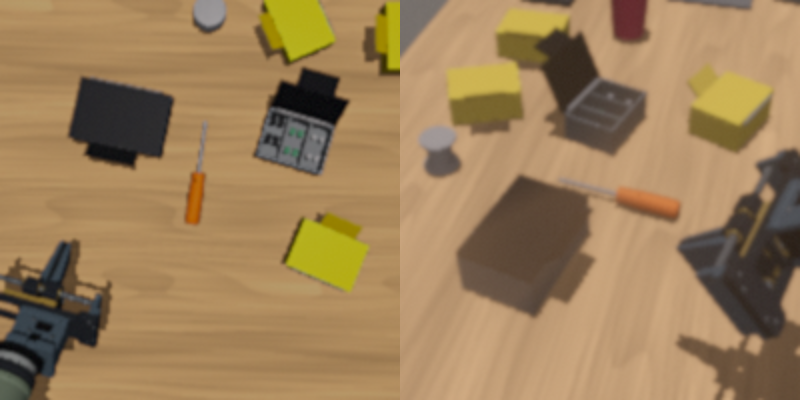

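The picture shows the gripper at the front left of the wide case, with nothing touched. Joint 4 has hit its limit because the wrist came too close to the base. I'll back up and out, with a more radial heading and a steeper tilt.

```bash
cat >> h.py <<'E'
from scipy.spatial.transform import Rotation as Ro
def turn(target):
    a=Ro.from_euler('xyz',env.state()['ee_rot'],degrees=True);b=Ro.from_euler('xyz',target,degrees=True)
    return (b*a.inv()).as_rotvec()
E
python3 -c "
from h import *
print(turn([135,0,95]), env.state()['ee_pos'])"
```

```text
[0.05277735 0.06920277 0.31988235] [386.97385922 200.79189733 128.35112638]
```

Request:
drive_tool(
  motion=[
    [[0.009, -0.005, 0.009], [0.005, 0.007, 0.032]],
    [[0.009, -0.005, 0.009], [0.005, 0.007, 0.032]],
    [[0.009, -0.005, 0.009], [0.005, 0.007, 0.032]],
    [[0.009, -0.005, 0.009], [0.005, 0.007, 0.032]],
    [[0.009, -0.005, 0.009], [0.005, 0.007, 0.032]],
    [[0.009, -0.005, 0.009], [0.005, 0.007, 0.032]],
    [[0.009, -0.005, 0.009], [0.005, 0.007, 0.032]],
    [[0.009, -0.005, 0.009], [0.005, 0.007, 0.032]],
    [[0.009, -0.005, 0.009], [0.005, 0.007, 0.032]],
    [[0.009, -0.005, 0.009], [0.005, 0.007, 0.032]],
  ],
)

```text
time_s: 3.53
ee_pos: [473.8, 151.0, 226.2]
ee_rot: [135.1, 0.5, 94.5]
force: [-0.7, -0.4, -0.7]
gripper_width: 0.8
```

```bash
python3 -c "
from h import *
np.set_printoptions(precision=3,suppress=True)
print(turn([135,0,95]), env.state()['ee_pos'],env.state()['qpos'],env.state()['force'])"
```

```text
[ 0.008 -0.001  0.009] [473.797 151.019 226.174] [ 27.105  -4.791 130.901 -55.603  19.606 -19.849] [-0.682 -0.359 -0.683]
```

Request:
drive_tool(
  motion=[
    [[0.001, 0, -0.017], [0, 0, 0.012]],
    [[0.001, 0, -0.017], [0, 0, 0.012]],
    [[0.001, 0, -0.017], [0, 0, 0.012]],
    [[0.001, 0, -0.017], [0, 0, 0.012]],
    [[0.001, 0, -0.017], [0, 0, 0.012]],
    [[0.001, 0, -0.017], [0, 0, 0.012]],
    [[0.001, 0, -0.017], [0, 0, 0.012]],
    [[0.001, 0, -0.017], [0, 0, 0.012]],
    [[0.001, 0, -0.017], [0, 0, 0.012]],
    [[0.001, 0, -0.017], [0, 0, 0.012]],
  ],
)

```text
time_s: 4.37
ee_pos: [484.7, 150.4, 127.8]
ee_rot: [141.6, 0.2, 101.4]
force: [0.0, -0.0, 0.2]
gripper_width: 0.4
```

Run:
```python
from h import *
np.set_printoptions(precision=3,suppress=True)
s=env.state();print(s['ee_pos'],s['ee_rot'],s['qpos'],s['force'])
for n in("side","top"):
    cv2.imwrite(f"pics/{n}2.png",env.grab_frame(n)[:,:,::-1])
t=cv2.imread("pics/top2.png");s=cv2.imread("pics/side2.png")
cv2.imwrite("pics/c2.png",np.hstack([cv2.resize(t[150:300,150:300],(400,400)),cv2.resize(s[150:300,190:340],(400,400))]))
```

```text
[484.678 150.378 127.772] [141.582   0.19  101.445] [ 19.225   5.434 135.272 -77.016   5.104  -7.041] [ 0.02  -0.014  0.175]
```

View pics/c2.png

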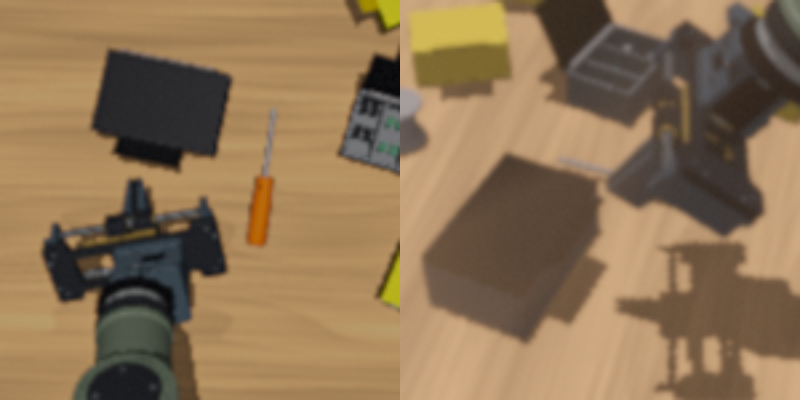

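The picture shows the fingertips just in front of the wide lip, with nothing touched. The wrist is at its q4 and q5 limits when low and tilted this far. A smaller tilt of about 27° is enough, because the shaft contacts the lip edge and pushes it up and forward.

```bash
python3 -c "
from h import *
np.set_printoptions(precision=3,suppress=True)
print(turn([153,0,103]))"
```

```text
[-0.038  0.194  0.029]
```

Request:
drive_tool(
  motion=[
    [[-0.001, 0, 0], [-0.004, 0.019, 0.003]],
    [[-0.001, 0, 0], [-0.004, 0.019, 0.003]],
    [[-0.001, 0, 0], [-0.004, 0.019, 0.003]],
    [[-0.001, 0, 0], [-0.004, 0.019, 0.003]],
    [[-0.001, 0, 0], [-0.004, 0.019, 0.003]],
    [[0, 0, 0], [-0.004, 0.019, 0.003]],
    [[0, 0, 0], [-0.004, 0.019, 0.003]],
    [[0, 0, 0], [-0.004, 0.019, 0.003]],
    [[0, 0, 0], [-0.004, 0.019, 0.003]],
    [[0, 0, 0], [-0.004, 0.019, 0.003]],
  ],
)

```text
time_s: 5.3
ee_pos: [481.2, 148.8, 128.5]
ee_rot: [151.2, 0.4, 102.7]
force: [-0.3, -0.4, -0.7]
gripper_width: 0.1
```

```bash
python3 -c "
from h import *
np.set_printoptions(precision=3,suppress=True)
s=env.state();print(s['ee_pos'],s['ee_rot'],s['qpos'],s['force'])"
```

```text
[481.245 148.839 128.544] [151.153   0.391 102.743] [ 17.696   5.703 128.059  -9.005  17.711 -77.263] [-0.293 -0.424 -0.716]
```

Request:
drive_tool(
  motion=[
    [[0, 0, -0.009], [0, 0, 0]],
    [[0, 0, -0.009], [0, 0, 0]],
    [[0, 0, -0.009], [0, 0, 0]],
    [[0, 0, -0.009], [0, 0, 0]],
    [[0, 0, -0.009], [0, 0, 0]],
    [[0, 0, -0.009], [0, 0, 0]],
    [[0, 0, -0.009], [0, 0, 0]],
    [[0, 0, -0.009], [0, 0, 0]],
    [[0, 0, -0.009], [0, 0, 0]],
    [[0, 0, 0], [0, 0, 0]],
  ],
)

```text
time_s: 6.13
ee_pos: [481.0, 148.0, 50.2]
ee_rot: [151.2, 0.6, 102.8]
force: [-0.0, 0.1, 0.6]
gripper_width: 0.4
```

Run:
```python
from h import *
np.set_printoptions(precision=3,suppress=True)
s=env.state();print(s['ee_pos'],s['ee_rot'],s['qpos'],s['force'])
for n in("side","top"):
    cv2.imwrite(f"pics/{n}3.png",env.grab_frame(n)[:,:,::-1])
t=cv2.imread("pics/top3.png");s=cv2.imread("pics/side3.png")
cv2.imwrite("pics/c3.png",np.hstack([cv2.resize(t[150:300,150:300],(400,400)),cv2.resize(s[150:300,190:340],(400,400))]))
```

```text
[481.029 148.017  50.205] [151.192   0.561 102.772] [ 17.704  14.379 134.277 -47.134   3.91  -38.877] [-0.035  0.077  0.591]
```

View pics/c3.png

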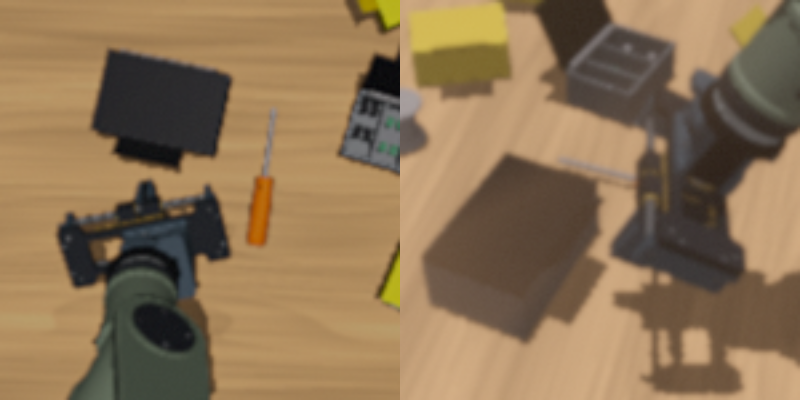

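Request:
drive_tool(
  motion=[
    [[0.003, -0.0005, 0], [0, 0, 0]],
    [[0.003, -0.0005, 0], [0, 0, 0]],
    [[0.003, -0.0005, 0], [0, 0, 0]],
    [[0.003, -0.0005, 0], [0, 0, 0]],
    [[0.003, -0.0005, 0], [0, 0, 0]],
    [[0.003, -0.0005, 0], [0, 0, 0]],
    [[0.003, -0.0005, 0], [0, 0, 0]],
    [[0.003, -0.0005, 0], [0, 0, 0]],
    [[0.003, -0.0005, 0], [0, 0, 0]],
    [[0.003, -0.0005, 0], [0, 0, 0]],
  ],
)

```text
time_s: 7.07
ee_pos: [509.2, 142.6, 50.5]
ee_rot: [151.3, 0.5, 102.6]
force: [-11.8, 3.1, 2.1]
gripper_width: 0.4
```

```bash
cat > snap.py <<'E'
import sys
from h import *
np.set_printoptions(precision=3,suppress=True)
k=sys.argv[1];s=env.state();print(s['time_s'],s['ee_pos'],s['ee_rot'],s['qpos'],s['force'])
I={n:env.grab_frame(n)[:,:,::-1] for n in("side","top")}
for n in I: cv2.imwrite(f"pics/{n}{k}.png",I[n])
a,b,c,d=map(int,sys.argv[2:6])
cv2.imwrite(f"pics/c{k}.png",np.hstack([cv2.resize(I['top'][b:b+150,a:a+150],(400,400)),cv2.resize(I['side'][d:d+150,c:c+150],(400,400))]))
E
python3 snap.py 4 150 150 190 150
```

```text
7.0667 [509.213 142.639  50.462] [151.326   0.513 102.642] [ 15.583  16.025 131.172 -24.009   4.575 -63.723] [-11.754   3.139   2.083]
```

View pics/c4.png

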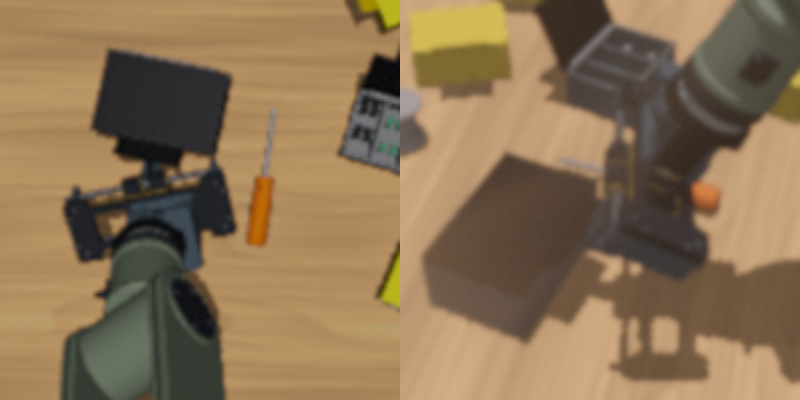

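The top view shows the finger at the middle of the wide lip at about (207,212). The lid is still shut and the wrist reads 12 N mostly horizontal, so friction is holding the lip and I need to move upward. I'll work out an arc about the hinge.

Run:
```python
import numpy as np
ph=np.radians(np.linspace(1,103,31));r=np.interp(np.degrees(ph),[1,60],[112.5,90])
u=-r*np.cos(ph);w=r*np.sin(ph)
for a,b in zip(np.diff(u),np.diff(w)): print("%.1f %.1f %.1f"%(a*.984,-a*.179,b),end=' | ')
```

```text
1.6 -0.3 6.6 | 2.0 -0.4 6.4 | 2.3 -0.4 6.2 | 2.7 -0.5 6.0 | 3.0 -0.5 5.7 | 3.3 -0.6 5.4 | 3.6 -0.6 5.2 | 3.8 -0.7 4.9 | 4.1 -0.7 4.6 | 4.3 -0.8 4.3 | 4.5 -0.8 3.9 | 4.6 -0.8 3.6 | 4.8 -0.9 3.3 | 4.9 -0.9 2.9 | 5.0 -0.9 2.6 | 5.1 -0.9 2.2 | 5.2 -0.9 1.8 | 4.8 -0.9 2.2 | 4.7 -0.9 2.3 | 4.8 -0.9 2.1 | 5.0 -0.9 1.8 | 5.1 -0.9 1.5 | 5.1 -0.9 1.2 | 5.2 -0.9 0.8 | 5.2 -1.0 0.5 | 5.3 -1.0 0.2 | 5.3 -1.0 -0.1 | 5.2 -1.0 -0.4 | 5.2 -0.9 -0.7 | 5.2 -0.9 -1.0 |
```

Request:
drive_tool(
  motion=[
    [[-0.002, 0.0004, 0.003], [0, 0, 0]],
    [[0, 0, 0.006], [0, 0, 0]],
    [[0.002, -0.0004, 0.0064], [0, 0, 0]],
    [[0.0023, -0.0004, 0.0062], [0, 0, 0]],
    [[0.0027, -0.0005, 0.006], [0, 0, 0]],
    [[0.003, -0.0005, 0.0057], [0, 0, 0]],
    [[0.0033, -0.0006, 0.0054], [0, 0, 0]],
    [[0.0036, -0.0006, 0.0052], [0, 0, 0]],
    [[0.0038, -0.0007, 0.0049], [0, 0, 0]],
    [[0.0041, -0.0007, 0.0046], [0, 0, 0]],
  ],
)

```text
time_s: 8.0
ee_pos: [534.4, 139.4, 105.3]
ee_rot: [151.1, 0.4, 102.7]
force: [-3.3, 0.5, 0.4]
gripper_width: 0.5
```

```bash
python3 snap.py 5 150 150 190 150
```

```text
8.0 [534.396 139.353 105.343] [151.071   0.448 102.673] [ 14.072  11.877 124.728  -4.268  14.519 -84.86 ] [-3.28   0.497  0.353]
```

View pics/c5.png

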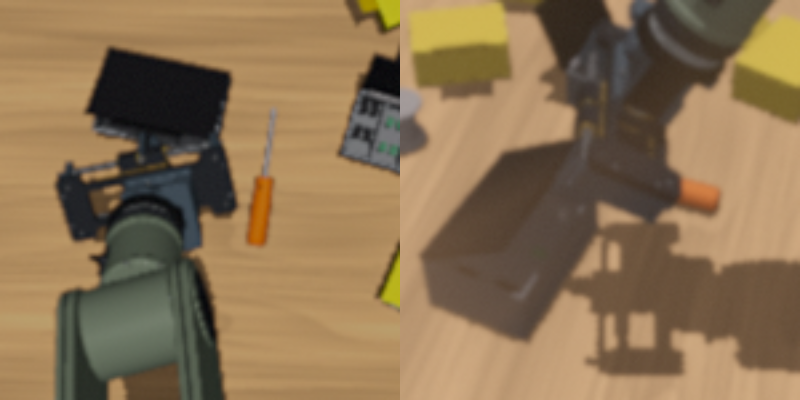

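The lid is lifting cleanly and the case corners are where they were. I'll continue along the arc.

Request:
drive_tool(
  motion=[
    [[0.0043, -0.0008, 0.0043], [0, 0, 0]],
    [[0.0045, -0.0008, 0.0039], [0, 0, 0]],
    [[0.0046, -0.0008, 0.0036], [0, 0, 0]],
    [[0.0048, -0.0009, 0.0033], [0, 0, 0]],
    [[0.0049, -0.0009, 0.0029], [0, 0, 0]],
    [[0.005, -0.0009, 0.0026], [0, 0, 0]],
    [[0.0051, -0.0009, 0.0022], [0, 0, 0]],
    [[0.0052, -0.0009, 0.0018], [0, 0, 0]],
    [[0.0048, -0.0009, 0.0022], [0, 0, 0]],
    [[0.0047, -0.0009, 0.0023], [0, 0, 0]],
  ],
)

```text
time_s: 8.93
ee_pos: [583.1, 130.3, 133.8]
ee_rot: [151.1, 0.5, 102.6]
force: [-1.1, 0.7, 0.5]
gripper_width: 0.9
```

Request:
drive_tool(
  motion=[
    [[0.005, -0.0009, 0.002], [0, 0, 0]],
    [[0.005, -0.0009, 0.002], [0, 0, 0]],
    [[0.005, -0.0009, 0.0015], [0, 0, 0]],
    [[0.005, -0.0009, 0.001], [0, 0, 0]],
    [[0.005, -0.0009, 0.0005], [0, 0, 0]],
    [[0.005, -0.0009, 0], [0, 0, 0]],
    [[0.005, -0.0009, 0], [0, 0, 0]],
    [[0.005, -0.0009, 0], [0, 0, 0]],
    [[0.005, -0.0009, 0], [0, 0, 0]],
    [[0.005, -0.0009, 0], [0, 0, 0]],
  ],
)

```text
time_s: 9.77
ee_pos: [632.9, 121.4, 140.7]
ee_rot: [151.1, 0.5, 102.7]
force: [0.5, 0.2, 0.9]
gripper_width: 0.7
```

```bash
python3 snap.py 6 150 130 190 130
```

```text
9.7667 [632.885 121.432 140.74 ] [151.066   0.478 102.659] [  9.18   16.324 111.159   3.156  23.637 -96.168] [0.464 0.249 0.946]
```

View pics/c6.png

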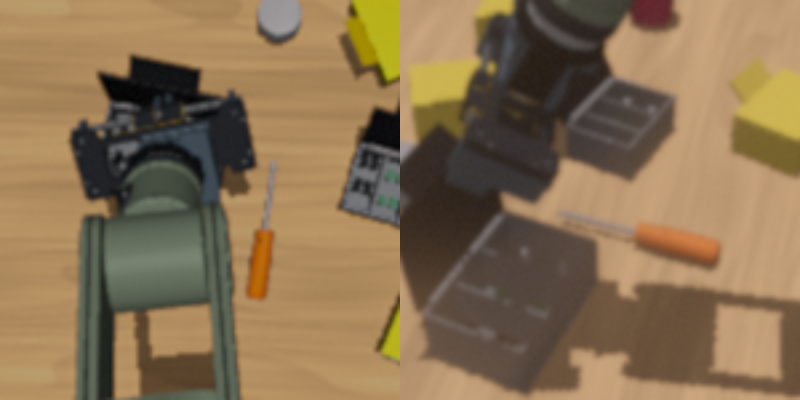

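The wide lid is past upright, leaning back. I'll withdraw and lift.

Request:
drive_tool(
  motion=[
    [[-0.008, 0.0015, 0], [0, 0, 0]],
    [[-0.008, 0.0015, 0.002], [0, 0, 0]],
    [[-0.008, 0.0015, 0.005], [0, 0, 0]],
    [[-0.008, 0.0015, 0.01], [0, 0, 0]],
    [[-0.008, 0.0015, 0.015], [0, 0, 0]],
    [[-0.008, 0.0015, 0.02], [0, 0, 0]],
    [[0, 0, 0.025], [0, 0, 0]],
    [[0, 0, 0.025], [0, 0, 0]],
    [[0, 0, 0.02], [0, 0, 0]],
    [[0, 0, 0], [0, 0, 0]],
  ],
)

```text
time_s: 10.7
ee_pos: [586.2, 131.3, 270.2]
ee_rot: [150.4, 0.5, 102.7]
force: [0.5, -1.2, -0.2]
gripper_width: 0.2
```

```bash
python3 snap.py 7 150 120 190 130; python3 -c "
from h import *
print(turn([180,0,75]))"
```

```text
10.7 [586.248 131.349 270.2  ] [150.356   0.498 102.679] [ 11.428   5.048 105.189   0.289  40.117 -91.555] [ 0.525 -1.244 -0.179]
[ 0.01872842  0.51206112 -0.47473804]
```

View pics/c7.png

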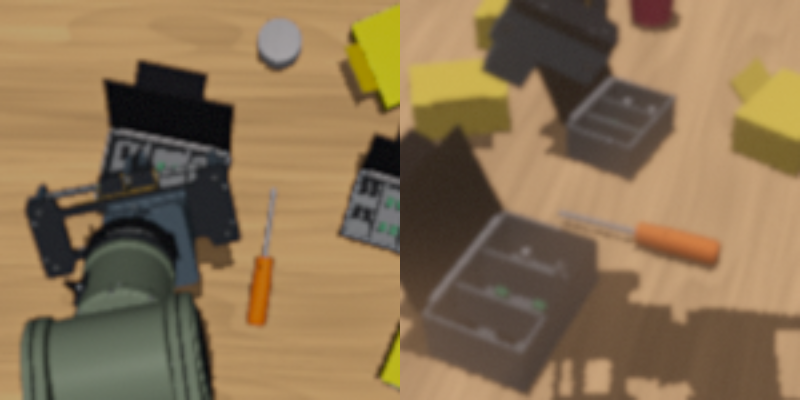

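The wide lid rests open. Next I'll move over behind the small lid while straightening the tool to vertical.

Request:
drive_tool(
  motion=[
    [[0.0052, -0.0157, 0], [0.001, 0.0256, -0.0237]],
    [[0.0052, -0.0157, 0], [0.001, 0.0256, -0.0237]],
    [[0.0052, -0.0157, 0], [0.001, 0.0256, -0.0237]],
    [[0.0052, -0.0157, 0], [0.001, 0.0256, -0.0237]],
    [[0.0052, -0.0157, 0], [0.001, 0.0256, -0.0237]],
    [[0.0052, -0.0157, 0], [0.001, 0.0256, -0.0237]],
    [[0.0052, -0.0157, 0], [0.001, 0.0256, -0.0237]],
    [[0.0052, -0.0157, 0], [0.001, 0.0256, -0.0237]],
    [[0.0052, -0.0157, 0], [0.001, 0.0256, -0.0237]],
    [[0.0052, -0.0157, 0], [0.001, 0.0256, -0.0237]],
  ],
)

```text
time_s: 11.63
ee_pos: [635.3, -27.1, 260.9]
ee_rot: [165.8, -1.6, 88.8]
force: [0.0, 0.3, -0.4]
gripper_width: 0.4
```

Request:
drive_tool(
  motion=[
    [[0.0052, -0.0157, 0], [0.001, 0.0256, -0.0237]],
    [[0.0052, -0.0157, 0], [0.001, 0.0256, -0.0237]],
    [[0.0052, -0.0157, 0], [0.001, 0.0256, -0.0237]],
    [[0.0052, -0.0157, 0], [0.001, 0.0256, -0.0237]],
    [[0.0052, -0.0157, 0], [0.001, 0.0256, -0.0237]],
    [[0.0052, -0.0157, 0], [0.001, 0.0256, -0.0237]],
    [[0.0052, -0.0157, 0], [0.001, 0.0256, -0.0237]],
    [[0.0052, -0.0157, 0], [0.001, 0.0256, -0.0237]],
    [[0.0052, -0.0157, 0], [0.001, 0.0256, -0.0237]],
    [[0.0052, -0.0157, 0], [0.001, 0.0256, -0.0237]],
  ],
)

```text
time_s: 12.47
ee_pos: [687.6, -183.8, 260.8]
ee_rot: [-179.6, -0.1, 74.9]
force: [1.5, 0.5, -0.1]
gripper_width: 0.3
```

```bash
python3 snap.py 8 230 110 190 110; python3 -c "
from h import *
print(turn([180,0,75]))"
```

```text
12.4667 [ 687.607 -183.82   260.848] [-179.581   -0.053   74.93 ] [-15.915  30.443  63.526   0.047  86.45  -90.848] [ 1.493  0.532 -0.069]
[-0.00202108 -0.00614702  0.00222314]
```

View pics/c8.png

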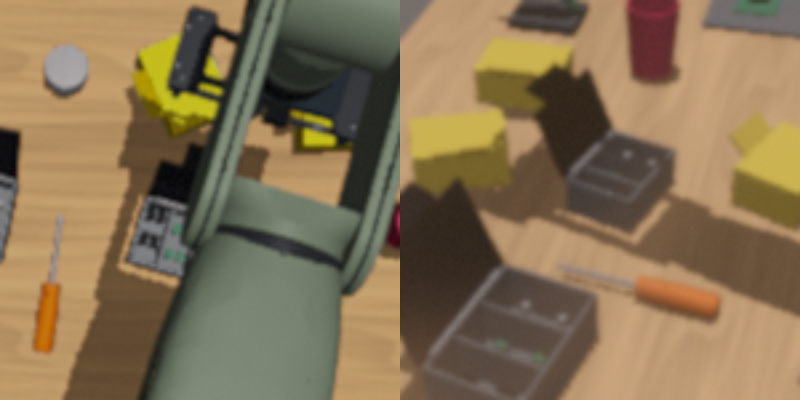

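Run:
```python
from h import *
x=np.array([.965,-.262,0]);y=np.array([.262,.965,0]);h=np.array([594,-154,45.5])
I=cv2.imread("pics/side8.png")
c=cv2.resize(I[100:200,200:300],(700,700),interpolation=cv2.INTER_CUBIC)
for u,w,v in[(64,81.5,30),(64,81.5,-30),(33,73,55),(33,73,-55),(0,0,55),(0,0,-55)]:
    p=proj('side',h+u*x+v*y+[0,0,w]);print(u,v,p)
    cv2.circle(c,tuple(int(k) for k in (p-[200,100])*7+3),4,(0,255,0),-1)
cv2.imwrite("pics/l8.png",c[:600])
```

```text
64 30 [236.71808034 142.56349833]
64 -30 [247.7421738  133.14317708]
33 55 [241.18931636 152.17324621]
33 -55 [260.95295807 134.42636648]
0 55 [251.85488647 176.25032806]
0 -55 [270.40534245 157.50168849]
```

View pics/l8.png

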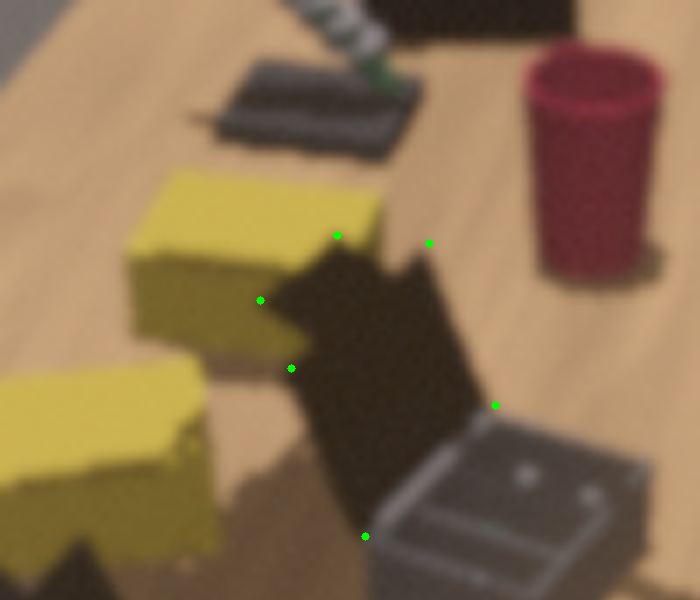

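The overlay fits the lid within a few mm, so the planned descent point about 18 mm behind the lip edge holds.

Request:
drive_tool(
  motion=[
    [[0, 0, -0.018], [0, 0, 0]],
    [[0, 0, -0.018], [0, 0, 0]],
    [[0, 0, -0.018], [0, 0, 0]],
    [[0, 0, -0.018], [0, 0, 0]],
    [[0, 0, -0.018], [0, 0, 0]],
    [[0, 0, -0.018], [0, 0, 0]],
    [[0, 0, -0.018], [0, 0, 0]],
    [[0, 0, -0.018], [0, 0, 0]],
    [[0, 0, -0.01], [0, 0, 0]],
    [[0, 0, 0], [0, 0, 0]],
  ],
)

```text
time_s: 13.4
ee_pos: [685.8, -182.0, 105.3]
ee_rot: [-179.5, -0.1, 75.0]
force: [-1.0, -0.1, 0.3]
gripper_width: -0.2
```

```bash
python3 snap.py 9 230 110 190 110
```

```text
13.4 [ 685.838 -181.989  105.319] [-179.464   -0.099   75.043] [-15.833  34.84   77.996   0.098  67.702 -90.913] [-1.027 -0.056  0.314]
```

View pics/c9.png

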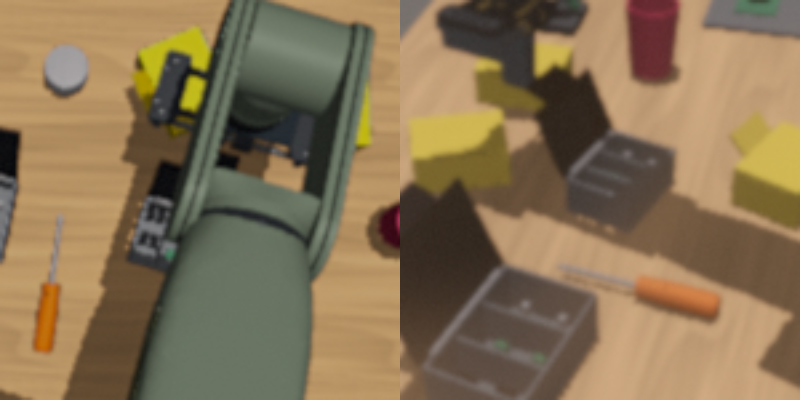

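Request:
drive_tool(
  motion=[
    [[-0.0048, 0.0013, 0], [0, 0, 0]],
    [[-0.0048, 0.0013, 0], [0, 0, 0]],
    [[-0.0048, 0.0013, 0], [0, 0, 0]],
    [[-0.0048, 0.0013, 0.002], [0, 0, 0]],
    [[-0.0048, 0.0013, 0.003], [0, 0, 0]],
    [[-0.0048, 0.0013, 0.003], [0, 0, 0]],
    [[-0.0048, 0.0013, 0.003], [0, 0, 0]],
    [[-0.0048, 0.0013, 0.002], [0, 0, 0]],
    [[-0.0048, 0.0013, 0.002], [0, 0, 0]],
    [[-0.0048, 0.0013, 0.002], [0, 0, 0]],
  ],
)

```text
time_s: 14.33
ee_pos: [639.9, -170.3, 126.1]
ee_rot: [-179.9, -0.1, 75.0]
force: [0.3, -0.1, -0.3]
gripper_width: 0.3
```

```bash
python3 snap.py 10 230 110 190 110
```

```text
14.3333 [ 639.871 -170.328  126.116] [-179.87    -0.074   75.002] [-15.937  29.603  84.465   0.078  66.062 -90.971] [ 0.342 -0.105 -0.308]
```

View pics/c10.png

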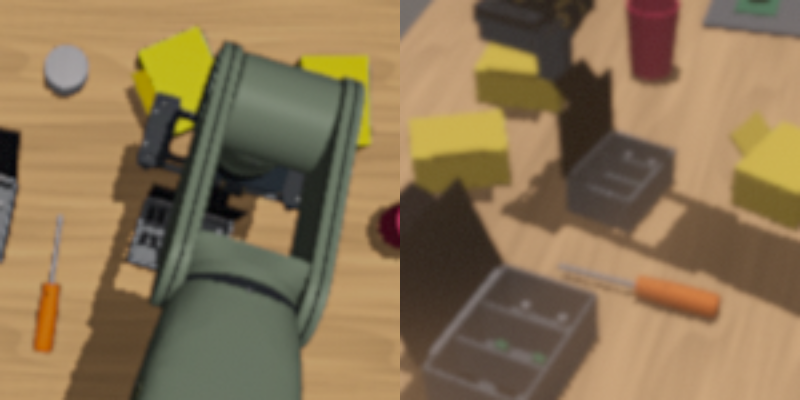

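The lid is following and is now nearly upright. I'll keep pushing.

Request:
drive_tool(
  motion=[
    [[-0.0048, 0.0013, 0.001], [0, 0, 0]],
    [[-0.0048, 0.0013, 0.001], [0, 0, 0]],
    [[-0.0048, 0.0013, 0.001], [0, 0, 0]],
    [[-0.0048, 0.0013, 0.001], [0, 0, 0]],
    [[-0.0048, 0.0013, 0], [0, 0, 0]],
    [[-0.0048, 0.0013, 0], [0, 0, 0]],
    [[-0.0048, 0.0013, 0], [0, 0, 0]],
    [[-0.0048, 0.0013, 0], [0, 0, 0]],
    [[-0.0048, 0.0013, 0], [0, 0, 0]],
    [[0, 0, 0], [0, 0, 0]],
  ],
)

```text
time_s: 15.27
ee_pos: [596.1, -158.4, 129.8]
ee_rot: [-179.8, -0.1, 75.0]
force: [0.9, -0.7, 0.3]
gripper_width: 0.8
```

```bash
python3 snap.py 11 230 110 190 110
```

```text
15.2667 [ 596.055 -158.422  129.845] [-179.808   -0.077   75.004] [-15.993  25.604  90.875   0.082  63.714 -91.033] [ 0.909 -0.686  0.326]
```

View pics/c11.png

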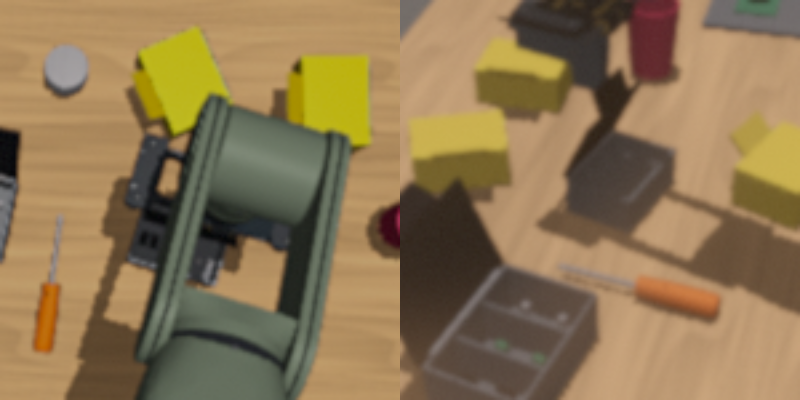

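The lid is past upright and tipping forward. I'll raise the tool straight up and let it fall.

Request:
drive_tool(
  motion=[
    [[0, 0, 0], [0, 0, 0]],
    [[0, 0, 0], [0, 0, 0]],
    [[0, 0, 0], [0, 0, 0]],
    [[0, 0, 0], [0, 0, 0]],
    [[0, 0, 0.01], [0, 0, 0]],
    [[0, 0, 0.025], [0, 0, 0]],
    [[0, 0, 0.025], [0, 0, 0]],
    [[0, 0, 0.025], [0, 0, 0]],
    [[0, 0, 0.025], [0, 0, 0]],
    [[0, 0, 0.025], [0, 0, 0]],
  ],
)

```text
time_s: 16.2
ee_pos: [597.1, -158.8, 267.0]
ee_rot: [-179.9, -0.1, 75.0]
force: [0.7, 0.0, -0.2]
gripper_width: 0.5
```

Request:
drive_tool(
  motion=[
    [[-0.02, 0, 0.005], [0, 0, 0]],
    [[-0.02, 0, 0.005], [0, 0, 0]],
    [[-0.02, 0, 0.005], [0, 0, 0]],
    [[-0.02, 0, 0.005], [0, 0, 0]],
    [[-0.02, 0, 0.005], [0, 0, 0]],
    [[-0.02, 0, 0.005], [0, 0, 0]],
    [[-0.02, 0, 0.005], [0, 0, 0]],
    [[-0.02, 0, 0.005], [0, 0, 0]],
    [[-0.02, 0, 0.005], [0, 0, 0]],
    [[0, 0, 0], [0, 0, 0]],
  ],
)

```text
time_s: 17.03
ee_pos: [414.6, -158.7, 312.1]
ee_rot: [-180.0, -0.0, 74.9]
force: [0.5, -0.1, -0.7]
gripper_width: 0.1
```

```bash
python3 snap.py 12 180 110 190 110
```

```text
17.0333 [ 414.627 -158.668  312.11 ] [-179.977   -0.024   74.942] [-22.441   3.35   94.696   0.021  81.981 -97.386] [ 0.471 -0.063 -0.694]
```

View pics/c12.png

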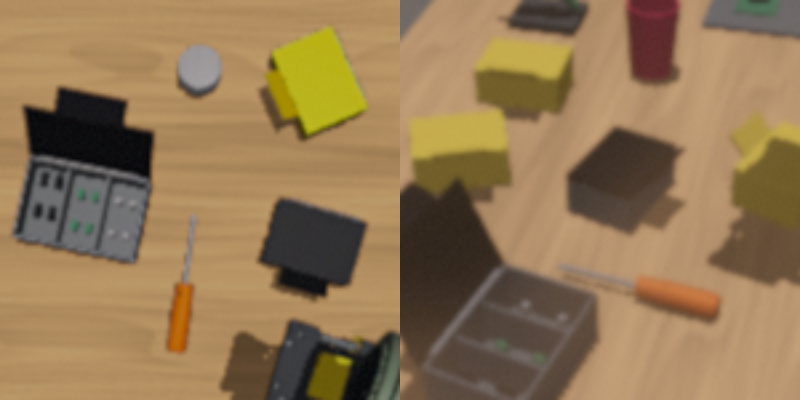

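View pics/top12.png

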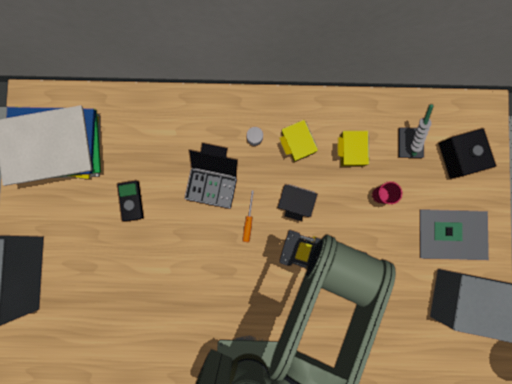

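The small lid is shut at (298,202), the wide lid is open at (212,168), and the bystanders look unmoved. I'll check for case shift, then hand in.

Run:
```python
from h import *
np.set_printoptions(precision=1,suppress=True)
tc=lambda u,v:(180+(u+.5)*.375-.5,110+(v+.5)*.375-.5)
print('wide rim front',*[on('top',*tc(*c),55)[:2] for c in[(136,262),(14,235)]])
print('small lid',np.mean([on('top',*tc(*c),51)[:2] for c in[(280,198),(368,224),(349,287),(260,261)]],axis=0))
a=cv2.imread('pics/top0.png').astype(int);b=cv2.imread('pics/top12.png').astype(int)
for n,(x,y,w,h) in dict(driver=(240,190,18,54),spool=(244,124,22,24),cup=(370,178,36,30),meter=(114,176,34,48)).items():
    d=np.abs(a-b)[y:y+h,x:x+w].max(2);print(n,(d>40).sum())
print(env.state()['time_s']); env.job_done()
```

```text
wide rim front [525.1  69.5] [553.7 216.2]
small lid [ 553.8 -142.3]
driver 0
spool 0
cup 0
meter 0
17.1333
the job is handed in; nothing more can be done
```

The small case's lid is shut and the wide case's lid rests open by itself. I handed the job in at 17.1 s, with the arm clear of everything.

**How it went:** I did the wide lid first, pushing its lip up and over with the shut fingertips along an arc about the hinge. Then I pushed the small lid forward from behind its lip until it dropped shut.

**Last checks:**
- **Lids:** the final pictures show the wide lid leaning back open and the small lid flat.
- **Cases:** both are within about 2 mm of where they started.
- **Bystanders:** the screwdriver, spool, cup and meter show no pixel change in the top view.

**Problems along the way:**
- My first, stronger tool tilt ran joint 4 up to its range limit. I backed off and used less tilt.
- The first push on the wide lip was almost horizontal and built up 12 N without lifting the lid, until I switched to moving upward.
- During a fast move without contact, the wrist force briefly read about 31 N.

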